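Snap the cover onto the stage-top incubation chamber

ROBOT

A 6-joint arm with a two-finger parallel gripper is mounted at the origin on the work surface. World frame = base frame: x ahead of the robot, y to its left, z up, the work surface at z = 0. Lengths are in m, angles in rad, forces in N, time in s.
With the tool pointing down it reaches from about 0.4 to 0.825 m from the base axis. Payload 7 kg.
Tool frame: the origin (TCP) lies on the centre line of the jaws, within the pads' length; the fingertips stand 25 mm ahead of it and the grasp point (between the pads) lies 6 mm ahead of it; y points along the fingers, z is the direction in which the jaws open and shut, and the axes are right-handed (so a half turn about y gives the same grasp; the last joint's range is limited). The gripper opens to 85 mm and grips with 20 to 120 N. Pads are 22 mm wide; open, the fingers measure 114 mm over their backs; the gripper's body (76 mm by 85 mm) begins 54 mm behind the grasp point. The pads swing forward as they close: fully open they stand 13 mm farther back than shut.
Start: joints at [1.469, 0.359, 0.012, 0, -1.224, -0.288], TCP at [0.257, 0.624, 0.256] pointing down, gripper open.
Joint ranges: [-3.07, 3.07], [-1.43, 2.12], [-1.02, 1.25], [-3.03, 1.67], [-3.05, -0], [-3.03, 3.03]. Speed limits (rad/s): [2.39, 2.39, 3.01, 3.14, 3.14, 3.14].

INTERFACE

Orientations are given as a rotation vector (axis times angle).
In Python, from rig import env, eyes, job, spotter gives the robot as it stands.
- The arm moves only by the tool jog_arm, never from a script. Its argument "series" is a list of rows, each an object with "xyz": the shift along the tool's x, y, z in mm, a list of three; "yaw": the turn about the tool's y in rad. A call has exactly 8 rows; each row shifts and turns the commanded pose from where the row before left it, along the tool's axes as they then stand; what a row does not reach is not made up. A row lasts 1/12 s, in which the tool goes at most 41.7 mm and 7.16 degrees, less where a joint would pass 70% of its speed; a pose out of reach is approached as far as the arm can. A call is refused whole if a number of a shift passes 41.7 or a number of a turn 0.125, either way. A call with a gripper value outside its range is refused whole. "claw" is the closure, from 0 (fully open) to 1 (shut), set as the call begins (left out, the last holds). The fingers move at their own pace and stop on an object; "newtons" is the grip in N (left out, the last holds). Time passes only in rows, so rows that do not move let the fingers close, or fill a call up. It gives the time, the measured TCP pose, the force and the opening at its end, in the units of the state.
- env.observe(): the state, without advancing time (a new reading comes with each control period).
- eyes.snapshot(name): name is "side" or "top"; returns (picture, depth): 480x640x3 uint8, red, green, blue; 480x640 float32, m along the optical axis (not along the pixel's ray), 0 where there is no reading.
- eyes.get_calibration(name): a dict with "intrinsics" (3x3 intrinsics, pixels), "world_to_cam" (4x4, takes a point from world to camera coordinates). Camera axes: x right, y up, looking along -z (the intrinsics and any distortion apply to the point x, -y, -z); pixel columns grow to the right and rows downward; lengths in m; the calibration is good to about 2 mm. A picture is of the moment at which its call begins. get_calibration takes no time and is no camera call.
- job.close_job(): hands the job in, once; it reports no verdict.
Trained networks look in the newest picture that a camera, given by its name, has taken for a name from the list of things; names that differ only in an ending like _2 or _b are one class to them, and where a whole thing is asked for, a point or a joint stands for the part that bears it (a point fixed in the world has none). Each returns a list of dicts, best first, with "p" (0 to 1); they miss things now and then, are a little off and sometimes report something else, mostly with a low value. They report only what shows in the picture. A call takes as long as a camera call.
- spotter.silhouettes(camera, thing): "region" (480x640 bool, what is visible of it).
- spotter.mark_of(camera, thing): "at" ([x, y, z] in m, in world coordinates, good to about 4 mm: a listed point, or the origin of a listed thing).
The state is a dict: "time": time; "joint_positions": joint angles; "joint_velocities": joint speeds; "joint_torque": joint torques, N m; "tool_pos": TCP position; "eef_rot": TCP orientation; "contact_force": force on the tool from outside, world axes, zero at the start; "torque": the same for the moment, N m; "grip_width": finger opening in m.
Only numpy, scipy, OpenCV 4.12 (cv2) and the standard library are available. Lean on these libraries where they do the work, as an engineer would, in place of code of your own. Each camera call takes 0.05 s, during which the arm holds its last target. There are 200 camera calls.

TASK

Take the blue cover out of the compartment tray by its grip bar, set it level over the dish on the incubation chamber and press it straight down until it clicks under both white clips, then keep pressing it down firmly against its springy seal. Finish while still holding it pressed down: do not let go or ease off, for the seal would push the cover back up against the clips. Leave the other covers in the tray and do not disturb the other things on the bench.

Things in the scene. Friction and masses are not known exactly. Their poses are not given: they have to be found in the camera images.
- blue_handle (a point): Round clip-in cover, 6 mm thick (a plug 57 mm across, 4 mm deep, under a flange 64 mm across, 2 mm thick), 70 g, with an upright grip bar on its middle, 12 mm thick, 40 mm long, 24 mm tall (30 mm tall in all). Blue. This point: the bar's centre, 18 mm above the underside, 12 mm above the top face; z up, x along the bar's length, y across its thickness. Starts flat in a tray compartment.
- blue_underside (a point): The centre of the flat underside of the blue cover (cover_blue; same axes as blue_handle). The cover is round, so it may go onto the chamber at any yaw.
- amber_handle (a point): The same kind of cover in orange (amber); a spare that stays in its compartment. This point: the centre of its grip bar.
- grey_handle (a point): The same kind of cover in grey; a spare that stays in its compartment. This point: the centre of its grip bar.
- tray: Black fixed tray, 94 mm along its x, 262 mm along its y, walls 10 mm high and 4 mm thick, floor 4 mm thick, with three compartments in a row along y, 86 mm apart. Origin: the centre of its underside, on the bench. The top face of a cover lying in it is level with the rim.
- chamber: Stage-top incubation chamber: fixed dark block, 150 (x) x 130 (y) x 26 mm high, a dish in its middle. Origin: centre of its underside, on the bench; z up. White spring clips at its +y and -y sides; two fixed aluminium guides at +x and -x, 24 mm wide, tops 50 mm above the bench, faces 34 mm from the middle (2 mm beside the cover), flaring out to 38 mm at the top.
- seat (a point): Centre of the chamber's orange sprung seal ring (56 mm across), at its free top, 35 mm above the bench; fixed to the block. The underside of the cover is 7 mm above this point when the flange meets the clips' ramps, meets the seal here, and is 1.5 mm below it when the flange clicks under the hooks; the force peaks and drops sharply just before. The seal yields to 5 mm below this point and stops hard.
- seal_ring (a joint): How far the sprung seal is pressed down: 0 (free) to 0.005 m (hard stop), about 2.5 N per mm. It is near 0.0015 when the cover is clicked in but let go, and near 0.005 when pressed down firmly.
- clip_left (a joint): How far the clip at the chamber's +y is pushed outward, m: 0 at rest, 0.003 while the cover passes, at most 0.006. Clip: 20 mm wide, top 54 mm above the bench; its ramp narrows from 36 mm off the middle at the top to 29 mm; the hook's underside is 39.5 mm above the bench. Pushing the cover through takes some 8 to 20 N.
- clip_right (a joint): The same for the clip at the chamber's -y.
- well_plate: Bystander: clear 24-well plate, 85 x 127 x 18 mm, lying on the bench. Origin: the centre of its underside.
- well_plate2: Bystander: another clear 24-well plate, 85 x 127 x 18 mm. Origin: the centre of its underside.
- carton: Bystander: yellow carton, 50 x 150 x 45 mm. Origin: the centre of its underside.
- mouse: Bystander: black computer mouse, 110 x 60 x 30 mm. Origin: the centre of its underside.
- reagent: Bystander: small amber reagent bottle, 44 mm across, 75 mm tall, upright. Origin: the centre of its underside.

How it is judged:
On the way, in this order (a step that is already met when the one before it is completed fails the run):
1. the blue cover is lifted clear of the tray (more than 30 mm off its floor) (z of blue_underside in the frame of tray above 0.034 m), for 0.2 s.
2. the cover is clicked under both clips: below the hooks, with both clips sprung back (value of joint each of clip_left, clip_right below 0.0015 m and z of blue_underside in the frame of chamber below 0.0345 m and horizontal distance between blue_underside and seat below 0.005 m and angle between blue_underside's own z axis and vertical below 0.1 rad), for 0.2 s.
At the end, for the whole second after the job is handed in: The blue cover is level (within 0.1 rad) and centred (within 5 mm) under both clips, which have sprung back (within 1.5 mm); the robot still presses on it (over 2 N), so that the seal is down by more than 2.7 mm and the cover's underside at least 2.3 mm below where it met the seal (all of step 2 and value of joint seal_ring above 0.0027 m and z of blue_underside in the frame of chamber below 0.0327 m and contact force between any of the fingers, the arm and cover_blue above 2 N); the arm keeps its last pose, push and grip.
It fails at once if another cover or thing on the bench is moved by more than 30 mm (distance of any of amber_handle, grey_handle, well_plate, well_plate2, carton, mouse, reagent from where it was at the start of the episode above 0.03 m).
It also fails if it takes over 45 s, if anything falls off the work surface, if the arm or the gripper's body presses on something with over 40 N, if the wrist force passes 120 N, or if a joint passes its speed limit or range.

## Working session

There is one attempt and no reset: what is moved stays moved. The work goes in short steps, Python scripts to look and compute and a tool call to move; the robot and the scene stay as the last step left them, time stands still between calls to the robot, and variables do not carry over. Pictures are saved under pics/ and viewed, about 8 in all and at most 12, crops included, and the job is handed in when it is done.

Besides the shell and the picture viewer there is one more tool, called by a JSON object that holds its "api" and its "payload", one argument or row to a line. jog_arm: Moves the arm, as the interface text tells. Its arguments: {"type":"object","properties":{"series":{"type":"array"},"claw":{"type":"number"},"newtons":{"type":"number"}},"required":["series"]}

```bash
mkdir -p pics; ls; cat > h.py <<'E'
import numpy as np, cv2
from rig import env, eyes, job, spotter
from scipy.spatial.transform import Rotation as R
def world(cam,depth,u,v):
    c=eyes.get_calibration(cam);K=np.array(c["intrinsics"]);T=np.linalg.inv(np.array(c["world_to_cam"]))
    d=depth[v,u];x=(u-K[0,2])/K[0,0]*d;y=(v-K[1,2])/K[1,1]*d
    return (T@np.stack([x,-y,-d,np.ones_like(d)]))[:3].T
def pix(cam,p):
    c=eyes.get_calibration(cam);K=np.array(c["intrinsics"]);q=np.array(c["world_to_cam"])@np.append(p,1)
    return K[0,0]*q[0]/-q[2]+K[0,2],K[1,1]*q[1]/q[2]*1+K[1,2] if 0 else K[1,1]*(-q[1])/(-q[2])+K[1,2]
E
python3 - <<'E'
from h import *
np.set_printoptions(precision=4,suppress=True)
for n in("top","side"):
    im,d=eyes.snapshot(n);cv2.imwrite(f"pics/{n}0.png",im[:,:,::-1]);np.save(f"{n}0.npy",d)
    c=eyes.get_calibration(n);print(n,c["intrinsics"],[k for k in c],np.linalg.inv(c["world_to_cam"])[:3])
    for t in("blue_handle","blue_underside","seat","chamber","tray","amber_handle","grey_handle","well_plate","carton","mouse","reagent"):
        r=spotter.mark_of(n,t);print(t,[(np.round(x["at"],4),round(x["p"],2)) for x in r[:2]])
s=env.observe();print(s);print(R.from_rotvec(s["eef_rot"]).as_matrix())
E
```

```text
pics
top [[516.3588   0.     319.132 ]
 [  0.     516.3588 233.5074]
 [  0.       0.       1.    ]] ['intrinsics', 'world_to_cam'] [[-0.0214  0.9813 -0.1915  0.3371]
 [-0.9998 -0.0215  0.0015 -0.0678]
 [-0.0027  0.1915  0.9815  1.118 ]]
blue_handle [(array([0.5179, 0.2154, 0.0266]), 0.71)]
blue_underside [(array([0.5164, 0.2179, 0.0031]), 0.83)]
seat [(array([ 0.564 , -0.1324,  0.0373]), 0.61)]
chamber [(array([ 0.5633, -0.1348, -0.0028]), 0.59)]
tray []
amber_handle [(array([0.5301, 0.2924, 0.0249]), 0.89)]
grey_handle [(array([0.4945, 0.1367, 0.0208]), 0.64)]
well_plate [(array([0.7645, 0.0592, 0.002 ]), 0.81), (array([ 0.3457, -0.4297,  0.0009]), 0.68)]
carton [(array([ 0.7557, -0.2205,  0.0011]), 0.82)]
mouse [(array([ 0.591 , -0.4163,  0.0031]), 0.95)]
reagent [(array([ 0.7183,  0.3052, -0.001 ]), 0.73)]
side [[568.8155   0.     316.509 ]
 [  0.     568.8155 235.1866]
 [  0.       0.       1.    ]] ['intrinsics', 'world_to_cam'] [[ 0.9451  0.25   -0.2104  0.2892]
 [-0.3267  0.7075 -0.6267 -0.8053]
 [-0.0078  0.661   0.7503  0.9129]]
blue_handle [(array([ 0.5662, -0.1315,  0.0008
[... 573 characters left out ...]
([0.5152, 0.2128, 0.0259]), 0.67)]
reagent [(array([0.726 , 0.3028, 0.0016]), 0.86), (array([ 0.5655, -0.1293,  0.0011]), 0.48)]
{'time': 1.2, 'joint_positions': array([ 1.4691,  0.3586,  0.0119,  0.    , -1.2241, -0.2881]), 'joint_velocities': array([ 0.0019,  0.    ,  0.0001, -0.0009, -0.0006,  0.    ]), 'joint_torque': array([ -0.0007, -58.299 ,  29.3676,   6.9424,  -0.0005,  -0.    ]), 'tool_pos': array([0.2565, 0.6243, 0.2563]), 'eef_rot': array([-0.3963, -2.0077,  2.0078]), 'contact_force': array([ 0.39  , -0.2232,  0.0923]), 'torque': array([-0.0498, -0.0647, -0.0209]), 'grip_width': 0.08548141133375939}
[[-0.925   0.     -0.3799]
 [ 0.3799 -0.     -0.925 ]
 [-0.     -1.      0.    ]]
```

View pictures.

View pics/top0.png

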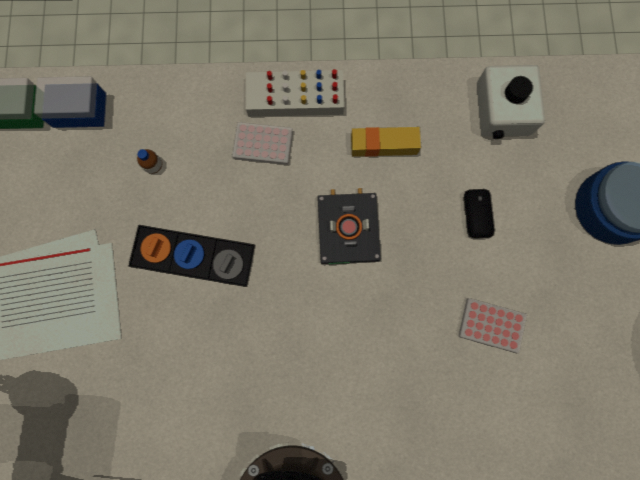

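View pics/side0.png

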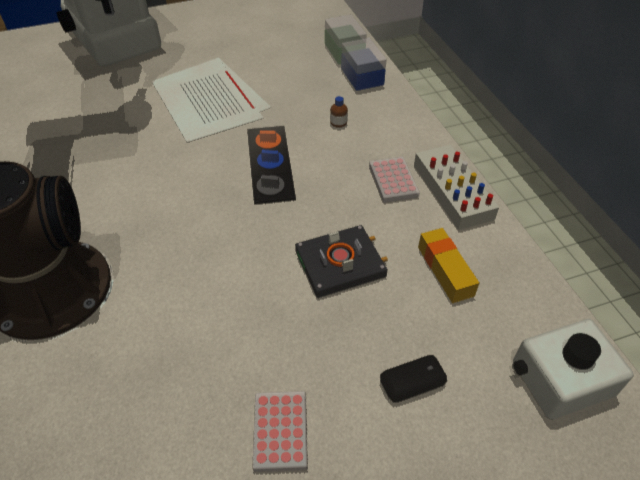

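```bash
cat > m.py <<'E'
from h import *
np.set_printoptions(precision=4,suppress=True)
for n in("top","side"):
    d=np.load(f"{n}0.npy");im=cv2.imread(f"pics/{n}0.png")
    v,u=np.mgrid[:480,:640];P=world(n,d,u.ravel(),v.ravel()).reshape(-1,3) if 0 else None
    P=world(n,d,u.ravel(),v.ravel());ok=d.ravel()>0
    hsv=cv2.cvtColor(im,cv2.COLOR_BGR2HSV).reshape(-1,3)
    # blue cover
    m=ok&(np.hypot(P[:,0]-.517,P[:,1]-.216)<.042)&(hsv[:,0]>100)&(hsv[:,0]<130)&(hsv[:,1]>100)
    B=P[m];print(n,"blue n",m.sum(),"mid",(B[:,:2].min(0)+B[:,:2].max(0))/2,"ext",np.ptp(B[:,:2],axis=0),"z pct",np.percentile(B[:,2],[5,30,50,80,95]))
    t=B[B[:,2]>.024]
    if len(t)>4:
        (c,s,a)=cv2.minAreaRect((t[:,:2]*1000).astype(np.float32));w,V=np.linalg.eigh(np.cov(t[:,:2].T));a2=np.arctan2(V[1,1],V[0,1])
        print(" bar",len(t),c,s,a,"pca yaw",a2,"mean",t.mean(0),"ztop",np.percentile(t[:,2],[50,90]))
    near=ok&(np.abs(P[:,0]-.565)<.12)&(np.abs(P[:,1]+.133)<.10)
    q=P[near&(P[:,2]>.018)&(P[:,2]<.032)];r=cv2.minAreaRect((q[:,:2]*1000).astype(np.float32));print(" block",r,np.median(q[:,2]))
    o=near&((hsv[:,0]<18))&(hsv[:,1]>150)&(hsv[:,2]>100)&(np.hypot(P[:,0]-.565,P[:,1]+.133)<.04)
    q=P[o];print(" ring",(q[:,:2].min(0)+q[:,:2].max(0))/2,np.ptp(q[:,:2],axis=0),np.median(q[:,2]))
    q=near&(P[:,2]>.042)
    lab,_=0,0
    k=cv2.connectedComponentsWithStats(q.reshape(480,640).astype(np.uint8))
    for i in range(1,k[0]):
        g=P[(k[1]==i).ravel()]
        if len(g)>5:print("  tall",len(g),k[3][i],g.mean(0),g[:,2].max())
E
python3 m.py
python3 - <<'E'
import cv2
a=cv2.imread('pics/top0.png')
cv2.imwrite('pics/crop1.png',cv2.hconcat([cv2.resize(a[224:290,155:221],(390,390),interpolation=2),cv2.resize(a[185:270,307:392],(390,390),interpolation=2)]))
E
```

```text
top blue n 745 mid [0.5162 0.2168] ext [0.0656 0.0683] z pct [0.0038 0.0081 0.0097 0.0143 0.0341]
 bar 119 (514.6752319335938, 214.30010986328125) (13.866405487060547, 39.61642837524414) 65.98095703125 pca yaw 2.731611092441535 mean [0.5143 0.2138 0.0326] ztop [0.0329 0.0354]
 block ((569.2637939453125, -133.60293579101562), (164.89369201660156, 129.9407196044922), 1.3996872901916504) 0.025673017185591895
 ring [ 0.5636 -0.1329] [0.054 0.054] 0.03432380562799742
  tall 38 [348.2632 207.5789] [ 0.601  -0.1328  0.0471] 0.05274583395732768
  tall 52 [365.9038 223.8077] [ 0.5643 -0.1688  0.0497] 0.056109895598008164
  tall 44 [332.8182 225.6818] [ 0.5617 -0.0987  0.05  ] 0.05651986121277264
  tall 29 [350.931  242.2414] [ 0.5258 -0.1359  0.0474] 0.05234547757439234
side blue n 315 mid [0.5172 0.2159] ext [0.0637 0.0675] z pct [0.0082 0.0107 0.0119 0.0242 0.0357]
 bar 63 (517.327392578125, 214.23971557617188) (17.53226661682129, 38.95290756225586) 56.17422866821289 pca yaw 2.636194407770841 mean [0.5174 0.2127 0.0343] ztop [0.0347 0.0367]
 block ((569.839599609375, -134.15988159179688), (165.4267120361328, 133.69241333007812), 1.1194514036178589) 0.027047914406932216
 ring [ 0.5655 -0.128 ] [0.0572 0.0614] 0.03507371545675664
  tall 81 [333.7284 236.642 ] [ 0.5627 -0.0997  0.0498] 0.05836518157494286
  tall 47 [357.4681 244.2553] [ 0.601  -0.1328  0.0478] 0.05496292571881989
  tall 31 [322.9355 255.6129] [ 0.5263 -0.1374  0.0476] 0.05538654413093602
  tall 63 [347.3016 263.127 ] [ 0.5639 -0.1726  0.0499] 0.05801867625831958
```

View pics/crop1.png

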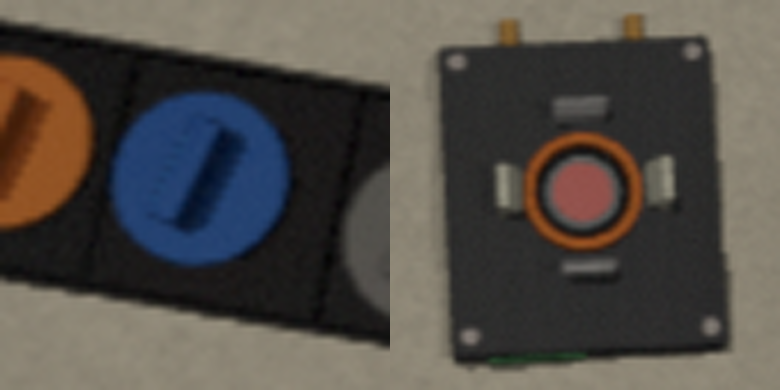

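{"api": "jog_arm", "payload": {
  "series": [
    {"xyz": [-24.7, 0, 17.5], "yaw": 0},
    {"xyz": [-24.7, 0, 17.5], "yaw": 0},
    {"xyz": [-24.7, 0, 17.5], "yaw": 0},
    {"xyz": [-24.7, 0, 17.5], "yaw": 0},
    {"xyz": [-24.7, 0, 17.5], "yaw": 0},
    {"xyz": [-24.7, 0, 17.5], "yaw": 0},
    {"xyz": [-24.7, 0, 17.5], "yaw": 0},
    {"xyz": [-24.7, 0, 17.5], "yaw": 0}
  ],
  "claw": 0.5,
  "newtons": 80
}}

```text
time: 1.87
tool_pos: [0.3866, 0.4185, 0.2565]
eef_rot: [-0.396, -2.008, 2.007]
contact_force: [-0.2, 0.3, 0.1]
grip_width: 0.0427
```

{"api": "jog_arm", "payload": {
  "series": [
    {"xyz": [-24.7, 12, 17.5], "yaw": 0},
    {"xyz": [-24.7, 12, 17.5], "yaw": 0},
    {"xyz": [-24.7, 12, 17.5], "yaw": 0},
    {"xyz": [-24.7, 12, 17.5], "yaw": 0},
    {"xyz": [-24.7, 12, 17.5], "yaw": 0},
    {"xyz": [-24.7, 12, 17.5], "yaw": 0},
    {"xyz": [-24.7, 12, 17.5], "yaw": 0},
    {"xyz": [-24.7, 12, 17.5], "yaw": 0.09}
  ]
}}

```text
time: 2.53
tool_pos: [0.5164, 0.2139, 0.1601]
eef_rot: [-0.477, -1.955, 1.954]
contact_force: [0.9, 0.8, -0.3]
grip_width: 0.0427
```

```bash
cat > w.py <<'E'
from h import *
np.set_printoptions(precision=4,suppress=True)
for n in("top","side"):
    d=np.load(f"{n}0.npy");im=cv2.imread(f"pics/{n}0.png")
    v,u=np.mgrid[:480,:640];P=world(n,d,u.ravel(),v.ravel())
    for h in(.029,.031,.033):
        t=P[(P[:,2]>h)&(np.hypot(P[:,0]-.517,P[:,1]-.216)<.03)][:,:2];w,V=np.linalg.eigh(np.cov(t.T))
        print(n,h,len(t),t.mean(0),np.arctan(V[1,1]/V[0,1]),cv2.minAreaRect((t*1000).astype(np.float32)))
s=env.observe();M=R.from_rotvec(s["eef_rot"]).as_matrix();print(s["time"],s["tool_pos"],M,s["contact_force"],s["grip_width"])
yx=np.arctan2(M[1,0],M[0,0]);print("tool x yaw",yx)
E
python3 w.py
```

```text
top 0.029 107 [0.5147 0.2139] -0.41661185461520905 ((514.39794921875, 213.84336853027344), (13.495038032531738, 39.587432861328125), 68.40263366699219)
top 0.031 90 [0.5148 0.214 ] -0.4098788815140946 ((514.6622924804688, 214.36366271972656), (11.431927680969238, 39.61309814453125), 66.97440338134766)
top 0.033 57 [0.5153 0.2137] -0.42236760666894946 ((514.6622924804688, 214.36366271972656), (11.431927680969238, 39.61309814453125), 66.97440338134766)
side 0.029 80 [0.5149 0.2127] -0.45019216193818945 ((515.715576171875, 214.9034423828125), (18.571632385253906, 39.824066162109375), 59.45746994018555)
side 0.031 72 [0.5153 0.2129] -0.4764994795415173 ((515.2618408203125, 215.17111206054688), (18.571632385253906, 38.770591735839844), 59.45746994018555)
side 0.033 54 [0.5139 0.214 ] -0.4556540022494158 ((515.5266723632812, 213.5195770263672), (15.995939254760742, 36.48455810546875), 59.45746994018555)
2.5333 [0.5164 0.2139 0.1601] [[-0.8878  0.0006 -0.4603]
 [ 0.4603  0.0004 -0.8878]
 [-0.0003 -1.     -0.0006]] [ 0.9248  0.7682 -0.3365] 0.042699855241427734
tool x yaw 2.66324163068803
```

{"api": "jog_arm", "payload": {
  "series": [
    {"xyz": [1.4, 20, 0], "yaw": -0.045},
    {"xyz": [0, 20, 0], "yaw": 0},
    {"xyz": [0, 20, 0], "yaw": 0},
    {"xyz": [0, 20, 0], "yaw": 0},
    {"xyz": [0, 20, 0], "yaw": 0},
    {"xyz": [0, 12, 0], "yaw": 0},
    {"xyz": [0, 9.5, 0], "yaw": 0},
    {"xyz": [0, 0, 0], "yaw": 0}
  ]
}}

```text
time: 3.2
tool_pos: [0.5137, 0.2152, 0.037]
eef_rot: [-0.436, -1.978, 1.982]
contact_force: [-0.0, 0.4, 0.2]
grip_width: 0.0429
```

{"api": "jog_arm", "payload": {
  "series": [
    {"xyz": [0, 0, 0], "yaw": 0},
    {"xyz": [0, 0, 0], "yaw": 0},
    {"xyz": [0, 0, 0], "yaw": 0},
    {"xyz": [0, 0, 0], "yaw": 0},
    {"xyz": [0, 0, 0], "yaw": 0},
    {"xyz": [0, 0, 0], "yaw": 0},
    {"xyz": [0, 0, 0], "yaw": 0},
    {"xyz": [0, 0, 0], "yaw": 0}
  ],
  "claw": 1,
  "newtons": 100
}}

```text
time: 3.87
tool_pos: [0.5151, 0.2164, 0.0401]
eef_rot: [-0.439, -1.983, 1.98]
contact_force: [-1.3, -0.3, 6.4]
grip_width: 0.0097
```

{"api": "jog_arm", "payload": {
  "series": [
    {"xyz": [0, -4, 0], "yaw": 0},
    {"xyz": [0, -10, 0], "yaw": 0},
    {"xyz": [0, -18, 0], "yaw": 0},
    {"xyz": [0, -18, 0], "yaw": 0},
    {"xyz": [0, -20, 0], "yaw": 0},
    {"xyz": [0, -20, 0], "yaw": 0},
    {"xyz": [0, -20, 0], "yaw": 0},
    {"xyz": [0, 0, 0], "yaw": 0}
  ]
}}

```text
time: 4.53
tool_pos: [0.5163, 0.217, 0.1539]
eef_rot: [-0.442, -1.989, 1.978]
contact_force: [0.3, 0.7, -0.8]
grip_width: 0.0098
```

```bash
cat > look.py <<'E'
from h import *
import sys
np.set_printoptions(precision=4,suppress=True)
tag=sys.argv[1];s=env.observe();M=R.from_rotvec(s["eef_rot"]).as_matrix()
print(s["time"],s["tool_pos"],"tx yaw",np.arctan2(M[1,0],M[0,0]),"ty",M[:,1],s["contact_force"],s["grip_width"])
cr=[]
for n in("top","side"):
    im,d=eyes.snapshot(n);np.save(f"{n}_{tag}.npy",d);cv2.imwrite(f"pics/{n}_{tag}.png",im[:,:,::-1])
    for t in("blue_handle","blue_underside"):print(n,t,[(np.round(x["at"],4),round(x["p"],2)) for x in spotter.mark_of(n,t)[:2]])
    hsv=cv2.cvtColor(im,cv2.COLOR_RGB2HSV);m=(hsv[...,0]>100)&(hsv[...,0]<130)&(hsv[...,1]>100)&(d>0);v,u=np.nonzero(m)
    P=world(n,d,u,v);P=P[np.hypot(*(P[:,:2]-s["tool_pos"][:2]).T)<.05]
    if len(P):print(" blue",len(P),"mid",(P[:,:2].min(0)+P[:,:2].max(0))/2,np.ptp(P[:,:2],axis=0),"z",np.percentile(P[:,2],[5,25,50,75,95]))
    u,v=map(int,pix(n,s["tool_pos"]-[0,0,.03]));u=min(max(u,50),590);v=min(max(v,50),430)
    cr.append(cv2.resize(im[v-50:v+50,u-50:u+50,::-1],(390,390),interpolation=2))
cv2.imwrite(f"pics/crop_{tag}.png",cv2.hconcat(cr))
E
python3 look.py lift
```

```text
4.5333 [0.5163 0.217  0.1539] tx yaw 2.7076325888468693 ty [ 0.0059  0.004  -1.    ] [ 0.3335  0.679  -0.8359] 0.009818148829012933
top blue_handle [(array([0.5188, 0.2143, 0.14  ]), 0.57)]
top blue_underside [(array([0.5196, 0.2172, 0.1196]), 0.5)]
 blue 368 mid [0.5195 0.2174] [0.077 0.096] z [0.0046 0.122  0.1238 0.127  0.2614]
side blue_handle [(array([0.5146, 0.2111, 0.1299]), 0.86)]
side blue_underside [(array([0.5177, 0.217 , 0.1089]), 0.83), (array([ 0.5663, -0.1318,  0.0405]), 0.67)]
 blue 23 mid [0.5151 0.2215] [0.0567 0.038 ] z [0.1181 0.119  0.1198 0.1212 0.1237]
```

View pics/crop_lift.png

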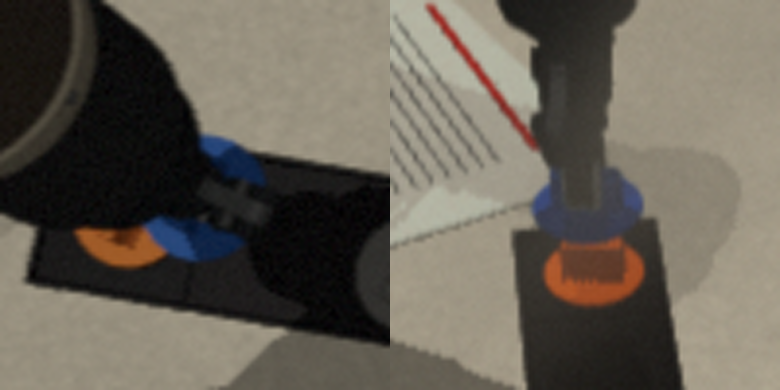

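{"api": "jog_arm", "payload": {
  "series": [
    {"xyz": [-6, 0, 9.3], "yaw": 0},
    {"xyz": [-12, 0, 18.7], "yaw": 0},
    {"xyz": [-13, 0, 20.4], "yaw": 0},
    {"xyz": [-13, 0, 20.4], "yaw": 0},
    {"xyz": [-13, 0, 20.4], "yaw": 0},
    {"xyz": [-13, 0, 20.4], "yaw": 0},
    {"xyz": [-13, 0, 20.4], "yaw": 0},
    {"xyz": [-13, 0, 20.4], "yaw": 0}
  ]
}}

```text
time: 5.5
tool_pos: [0.5377, 0.0372, 0.1481]
eef_rot: [-0.436, -1.98, 1.981]
contact_force: [0.1, -1.0, -1.2]
grip_width: 0.0096
```

{"api": "jog_arm", "payload": {
  "series": [
    {"xyz": [-13, 4, 20.4], "yaw": 0},
    {"xyz": [-13, 4, 20.4], "yaw": 0},
    {"xyz": [-13, 4, 20.4], "yaw": 0},
    {"xyz": [-13, 4, 20.4], "yaw": 0},
    {"xyz": [-13, 4, 20.4], "yaw": 0},
    {"xyz": [-13, 4, 20.4], "yaw": 0},
    {"xyz": [-12, 4, 18.7], "yaw": 0},
    {"xyz": [-5, 4, 7.5], "yaw": 0}
  ]
}}

```text
time: 6.17
tool_pos: [0.5611, -0.1385, 0.1157]
eef_rot: [-0.437, -1.979, 1.98]
contact_force: [-0.1, -0.0, -1.6]
grip_width: 0.0093
```

{"api": "jog_arm", "payload": {
  "series": [
    {"xyz": [0, 0, 0], "yaw": 0},
    {"xyz": [0, 0, 0], "yaw": 0},
    {"xyz": [0, 0, 0], "yaw": 0},
    {"xyz": [0, 0, 0], "yaw": 0},
    {"xyz": [0, 0, 0], "yaw": 0},
    {"xyz": [0, 0, 0], "yaw": 0},
    {"xyz": [0, 0, 0], "yaw": 0},
    {"xyz": [0, 0, 0], "yaw": 0}
  ]
}}

```text
time: 6.83
tool_pos: [0.5618, -0.1354, 0.117]
eef_rot: [-0.437, -1.981, 1.981]
contact_force: [-0.6, 0.4, -1.1]
grip_width: 0.0092
```

```bash
python3 look.py over
```

```text
6.8333 [ 0.5618 -0.1354  0.117 ] tx yaw 2.7074151622082234 ty [ 0.0003  0.     -1.    ] [-0.6119  0.4034 -1.0956] 0.009245258724730141
top blue_handle [(array([ 0.5641, -0.1369,  0.1029]), 0.8)]
top blue_underside [(array([ 0.5645, -0.1341,  0.0812]), 0.58)]
 blue 313 mid [ 0.5482 -0.133 ] [0.0485 0.0564] z [0.0835 0.0854 0.0871 0.0887 0.1109]
side blue_handle [(array([ 0.5617, -0.139 ,  0.0993]), 0.67)]
side blue_underside [(array([ 0.3474, -0.428 , -0.0009]), 0.28)]
 blue 456 mid [ 0.5623 -0.1406] [0.0636 0.0628] z [0.0856 0.0872 0.0883 0.0902 0.1108]
```

View pics/crop_over.png

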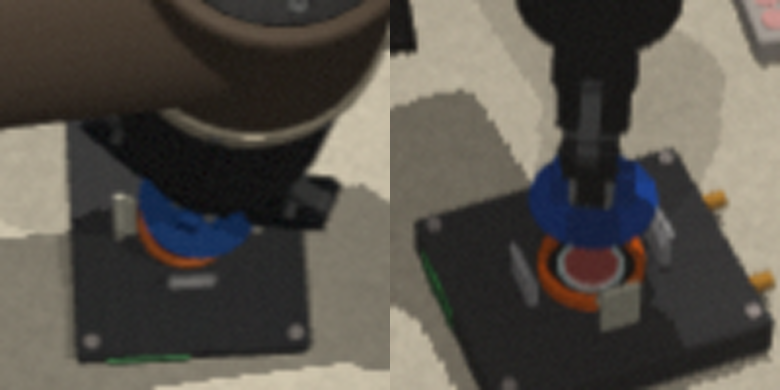

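```bash
cat > fit.py <<'E'
from h import *
import sys
from scipy.optimize import least_squares
np.set_printoptions(precision=4,suppress=True)
def fit(n,tag,p0):
    im=cv2.imread(f"pics/{n}_{tag}.png");d=np.load(f"{n}_{tag}.npy");hsv=cv2.cvtColor(im,cv2.COLOR_BGR2HSV)
    v,u=np.mgrid[:480,:640];P=world(n,d,u.ravel(),v.ravel()).reshape(480,640,3)
    near=np.hypot(P[...,0]-p0[0],P[...,1]-p0[1])<.05
    blue=(hsv[...,0]>100)&(hsv[...,0]<130)&(hsv[...,1]>90)&near
    fl=blue&(abs(P[...,2]-p0[2])<.008);q=P[fl]
    A=np.c_[q[:,:2]-p0[:2],np.ones(len(q))];c=least_squares(lambda c:A@c-q[:,2],[0,0,p0[2]],loss="soft_l1",f_scale=.001).x
    low=(P[...,2]<p0[2]-.02)&(d>0)
    e=fl&cv2.dilate(low.astype(np.uint8),np.ones((3,3))).astype(bool);E=P[e][:,:2]
    r=least_squares(lambda c:np.hypot(*(E-c).T)-.0315,p0[:2],loss="soft_l1",f_scale=.001)
    print(n,tag,"flange n",len(q),"plane tilt",c[:2],"z",c[2],"edge n",len(E),"centre",r.x,"offset from TCP",r.x-p0[:2],"rms",np.sqrt(np.mean(r.fun**2)))
for a in sys.argv[2:]:
    x=np.array(eval(a))
    for n in("top","side"):fit(n,sys.argv[1],x)
E
python3 fit.py over "[.5618,-.1354,.087]"; python3 fit.py lift "[.5163,.2170,.1235]"; cp pics/top0.png pics/top_0.png;cp pics/side0.png pics/side_0.png;cp top0.npy top_0.npy;cp side0.npy side_0.npy
```

```text
top over flange n 266 plane tilt [-0.0492  0.0104] z 0.08572399728129895 edge n 50 centre [ 0.5628 -0.1375] offset from TCP [ 0.001  -0.0021] rms 0.0007884512147024643
side over flange n 383 plane tilt [-0.0069 -0.0181] z 0.08770184309536837 edge n 65 centre [ 0.5624 -0.1373] offset from TCP [ 0.0006 -0.0019] rms 0.0011394750233360991
top lift flange n 262 plane tilt [ 0.0106 -0.0007] z 0.12324668324769637 edge n 60 centre [0.5166 0.2159] offset from TCP [ 0.0003 -0.0011] rms 0.001200648598470342
side lift flange n 31 plane tilt [-0.0287 -0.1273] z 0.12042326278916582 edge n 8 centre [0.5161 0.2141] offset from TCP [-0.0002 -0.0029] rms 0.0008737330008361768
```

{"api": "jog_arm", "payload": {
  "series": [
    {"xyz": [0.4, 2, -3], "yaw": 0},
    {"xyz": [0, 6, 0], "yaw": 0},
    {"xyz": [0, 8, 0], "yaw": 0},
    {"xyz": [0, 8, 0], "yaw": 0},
    {"xyz": [0, 6, 0], "yaw": 0},
    {"xyz": [0, 3, 0], "yaw": 0},
    {"xyz": [0, 0, 0], "yaw": 0},
    {"xyz": [0, 0, 0], "yaw": 0}
  ],
  "newtons": 120
}}

```text
time: 7.8
tool_pos: [0.5625, -0.133, 0.0835]
eef_rot: [-0.437, -1.98, 1.981]
contact_force: [0.3, 0.6, -0.3]
grip_width: 0.0091
```

```bash
python3 look.py low; python3 fit.py low "[.5634,-.1325,.055]"
```

```text
7.8 [ 0.5625 -0.133   0.0835] tx yaw 2.7068340039830083 ty [-0.0007 -0.0001 -1.    ] [ 0.2674  0.6328 -0.2809] 0.009085544029089577
top blue_handle [(array([ 0.5657, -0.1311,  0.0676]), 0.64)]
top blue_underside [(array([ 0.5622, -0.131 ,  0.0454]), 0.67), (array([ 0.5895, -0.4183,  0.0017]), 0.6)]
 blue 309 mid [ 0.5518 -0.1322] [0.0546 0.0594] z [0.049  0.0515 0.0531 0.0551 0.1571]
side blue_handle [(array([ 0.5639, -0.1328,  0.0675]), 0.84)]
side blue_underside [(array([ 0.5622, -0.1339,  0.0447]), 0.84), (array([ 0.5656, -0.1289,  0.0024]), 0.59)]
 blue 453 mid [ 0.5681 -0.1274] [0.0725 0.0858] z [0.0518 0.0541 0.0555 0.0575 0.0784]
top low flange n 254 plane tilt [-0.0382  0.0103] z 0.052078978590605514 edge n 48 centre [ 0.5636 -0.1348] offset from TCP [ 0.0002 -0.0023] rms 0.0009105698589658658
side low flange n 379 plane tilt [-0.0016 -0.0077] z 0.05513564968352546 edge n 52 centre [ 0.5639 -0.1347] offset from TCP [ 0.0005 -0.0022] rms 0.0014733445501705301
```

View pics/crop_low.png

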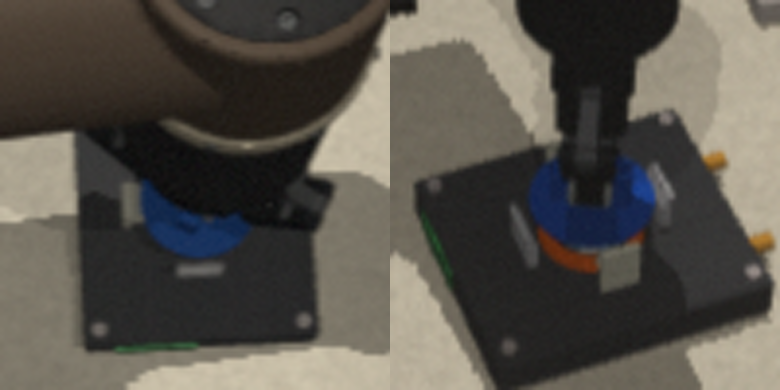

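{"api": "jog_arm", "payload": {
  "series": [
    {"xyz": [0, 2, -0.4], "yaw": 0},
    {"xyz": [0, 2, 0], "yaw": 0},
    {"xyz": [0, 2, 0], "yaw": 0},
    {"xyz": [0, 1, 0], "yaw": 0},
    {"xyz": [0, 1, 0], "yaw": 0},
    {"xyz": [0, 0, 0], "yaw": 0},
    {"xyz": [0, 0, 0], "yaw": 0},
    {"xyz": [0, 0, 0], "yaw": 0}
  ]
}}

```text
time: 8.77
tool_pos: [0.5631, -0.1324, 0.076]
eef_rot: [-0.438, -1.982, 1.981]
contact_force: [-0.2, 2.7, 3.4]
grip_width: 0.0092
```

{"api": "jog_arm", "payload": {
  "series": [
    {"xyz": [0, 1, 0], "yaw": 0},
    {"xyz": [0, 1, 0], "yaw": 0},
    {"xyz": [0, 1, 0], "yaw": 0},
    {"xyz": [0, 1, 0], "yaw": 0},
    {"xyz": [0, 0, 0], "yaw": 0},
    {"xyz": [0, 0, 0], "yaw": 0},
    {"xyz": [0, 0, 0], "yaw": 0},
    {"xyz": [0, 0, 0], "yaw": 0}
  ]
}}

```text
time: 9.43
tool_pos: [0.5641, -0.1326, 0.073]
eef_rot: [-0.44, -1.983, 1.982]
contact_force: [-1.2, 2.5, 8.6]
grip_width: 0.0091
```

{"api": "jog_arm", "payload": {
  "series": [
    {"xyz": [0, 1, -0.5], "yaw": 0},
    {"xyz": [0, 1, 0], "yaw": 0},
    {"xyz": [0, 1, 0], "yaw": 0},
    {"xyz": [0, 1, 0], "yaw": 0},
    {"xyz": [0, 0, 0], "yaw": 0},
    {"xyz": [0, 0, 0], "yaw": 0},
    {"xyz": [0, 0, 0], "yaw": 0},
    {"xyz": [0, 0, 0], "yaw": 0}
  ]
}}

```text
time: 10.1
tool_pos: [0.5643, -0.1323, 0.0685]
eef_rot: [-0.44, -1.982, 1.982]
contact_force: [2.3, -0.3, 4.7]
grip_width: 0.0091
```

{"api": "jog_arm", "payload": {
  "series": [
    {"xyz": [0, 1, 0], "yaw": 0},
    {"xyz": [0, 1, 0], "yaw": 0},
    {"xyz": [0, 1, 0], "yaw": 0},
    {"xyz": [0, 0, 0], "yaw": 0},
    {"xyz": [0, 0, 0], "yaw": 0},
    {"xyz": [0, 0, 0], "yaw": 0},
    {"xyz": [0, 0, 0], "yaw": 0},
    {"xyz": [0, 0, 0], "yaw": 0}
  ]
}}

```text
time: 10.77
tool_pos: [0.5644, -0.1323, 0.0662]
eef_rot: [-0.44, -1.983, 1.982]
contact_force: [-0.4, 0.9, 12.2]
grip_width: 0.0093
```

{"api": "jog_arm", "payload": {
  "series": [
    {"xyz": [0, 1, 0], "yaw": 0},
    {"xyz": [0, 1, 0], "yaw": 0},
    {"xyz": [0, 0, 0], "yaw": 0},
    {"xyz": [0, 0, 0], "yaw": 0},
    {"xyz": [0, 0, 0], "yaw": 0},
    {"xyz": [0, 0, 0], "yaw": 0},
    {"xyz": [0, 0, 0], "yaw": 0},
    {"xyz": [0, 0, 0], "yaw": 0}
  ]
}}

```text
time: 11.43
tool_pos: [0.5645, -0.1323, 0.0659]
eef_rot: [-0.44, -1.983, 1.983]
contact_force: [-4.9, 3.5, 27.8]
grip_width: 0.0094
```

```bash
python3 look.py end; python3 fit.py end "[.5644,-.1323,.036]"
```

```text
11.4333 [ 0.5645 -0.1323  0.0659] tx yaw 2.7082211519243478 ty [ 0.0036 -0.0008 -1.    ] [-4.9458  3.46   27.8412] 0.009361642879809612
top blue_handle [(array([ 0.5639, -0.1325,  0.0539]), 0.64), (array([ 0.5664, -0.13  ,  0.03  ]), 0.28)]
top blue_underside [(array([ 0.566 , -0.1291,  0.0302]), 0.72)]
 blue 277 mid [ 0.5495 -0.1301] [0.0463 0.0577] z [0.0318 0.0343 0.0357 0.0374 0.1729]
side blue_handle [(array([ 0.5652, -0.1318,  0.0442]), 0.66)]
side blue_underside []
 blue 399 mid [ 0.5695 -0.1317] [0.0718 0.0744] z [0.0342 0.0359 0.0374 0.0399 0.0595]
top end flange n 229 plane tilt [-0.0237  0.0144] z 0.034843921596135065 edge n 0 centre [ 0.5644 -0.1323] offset from TCP [0. 0.] rms nan
side end flange n 317 plane tilt [-0.0132 -0.0079] z 0.036802352208289126 edge n 0 centre [ 0.5644 -0.1323] offset from TCP [0. 0.] rms nan
  return _methods._mean(a, axis=axis, dtype=dtype,
  ret = ret.dtype.type(ret / rcount)
```

View pics/crop_end.png

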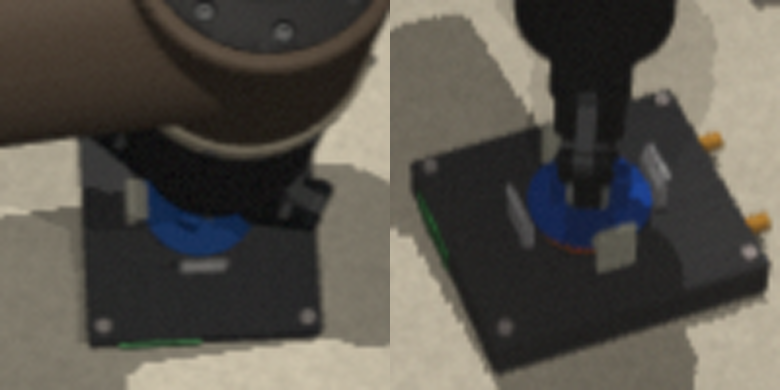

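{"api": "jog_arm", "payload": {
  "series": [
    {"xyz": [0, 0, 0], "yaw": 0},
    {"xyz": [0, 0, 0], "yaw": 0},
    {"xyz": [0, 0, 0], "yaw": 0},
    {"xyz": [0, 0, 0], "yaw": 0},
    {"xyz": [0, 0, 0], "yaw": 0},
    {"xyz": [0, 0, 0], "yaw": 0},
    {"xyz": [0, 0, 0], "yaw": 0},
    {"xyz": [0, 0, 0], "yaw": 0}
  ]
}}

```text
time: 12.4
tool_pos: [0.5645, -0.1323, 0.0659]
eef_rot: [-0.44, -1.983, 1.983]
contact_force: [-5.5, 3.7, 27.8]
grip_width: 0.0091
```

Steady at 28 N on the hard stop; handing in.

```bash
python3 -c "
from rig import job,env
print(job.close_job());s=env.observe();print(s['time'],s['tool_pos'],s['contact_force'])"
```

```text
the job is handed in; nothing more can be done
None
the job is handed in; nothing more can be done
```

I lifted the blue cover out of the tray by its grip bar and pressed it down on the chamber until it clicked. I handed in with the arm still holding it down, at about 12.4 s. The hand-in gives no verdict, so the result below rests on my own checks.

- **Click:** while pressing, the upward force rose to 8.6 N on the clip ramps. It then read 4.7 N once the cover was about 4.5 mm lower, which fits a click. I have no direct reading of the clip or seal joints; in the last picture the cover looks seated between the clips.
- **Final press:** the force held at 27.8 N over the last two readings with the tool still, so the seal appears to be at its hard stop. The cover's top face measured 35–37 mm above the bench, which puts its underside at about 30 mm.
- **Level and centred:** plane fits showed a tilt of under 0.03 rad. The last circle fit, taken just above the clips, put the cover within about 1 mm of the chamber centre.
- **Checks that failed or disagreed:**
    - The circle fit at the final pose found no usable edges.
    - The side camera did not report the underside point in its last picture.
    - The top camera's mark for the underside was about 5–6 mm off the measured centre, but that mark is only good to about 4 mm and the cover was partly hidden.
- **Other things on the bench:** I did not measure the other covers or objects again at the end. The arm's path stayed clear of them.

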